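Blow out the hearing-aid air blower and snap its cap on

TASK

Blow the damp out of the hearing-aid air blower on the shelf: push its sprung pump knob all the way down and let it come back up. Then take the loose ribbed grey snap cap and press it straight down over the blower's nozzle stud until it clicks, and keep pressing it down on the rubber washer with about 10 N. The job finishes while you are still holding the cap pressed down; do not let go, and leave the other toiletries where they are.

Things in the scene. Friction and masses are not known exactly. Their poses are not given: they have to be found in the camera images.
- stud_tip (a point): Tip of the blower's nozzle stud, on its axis, 70 mm above the shelf, z up. A white upright pin 17 mm thick, its top 10 mm tapering to 6 mm, with four sprung bulges round it (27 mm across, centred 14 mm below the tip). The pump knob stands 90 mm away along this frame's -y.
- unit: The hearing-aid air blower: a fixed white plastic base 76 x 170 mm (its x, y), 22 mm high, at any yaw; origin at the centre of its underside. The stud stands at y = +45 mm, the pump knob at y = -45 mm.
- seal: Black sprung rubber washer, 34 mm in diameter, round the foot of the stud; origin at the centre of its top face, 46 mm above the shelf and 24.3 mm below the stud's tip when unpressed. It gives 1 mm per 5 N and at most 5 mm. Below it is a 28 mm thick pedestal down to the base.
- pump_top (a point): Centre of the flat top of the pump knob: a grey round knob 32 mm in diameter and 14 mm tall on a 11 mm steel stem, its top 80 mm above the shelf when up. It moves straight down.
- pump (a joint): Travel of the pump knob in m: 0 up, 0.016 fully down. It springs back when released; it takes about 4 N at first and 10 N fully down.
- cap_mid (a point): Centre (half-way up, on the axis) of the loose snap cap: a ribbed grey plastic round cap 36 mm in diameter and 40 mm tall, about 30 g, closed on top, standing mouth down on the shelf. z points up out of its closed top.
- cap_mouth (a point): Centre of the cap's mouth, 20 mm below its centre: 22 mm wide with an inner lip 5 mm high, above it 29 mm wide, 32 mm deep in all. Pushed down on the stud, the lip meets the bulges with the mouth 8 mm below the stud's tip; the force rises to about 12 N, drops from 12 mm on, and from 18 mm the cap is pulled down (the click); from 24.5 mm the mouth squeezes the washer.
- case_mid (a point): Bystander: grey hard-shell hearing-aid case with a steel clip latch, 85 x 58 x 36 mm; its centre.
- tumbler_mid (a point): Bystander: white ceramic tumbler, 76 mm wide, 95 mm tall; its centre.
- jar_mid (a point): Bystander: clear glass jar with an aluminium twist cap, 68 mm wide, 78 mm tall; its centre.
- file_mid (a point): Bystander: aluminium nail file, 150 x 16 x 4 mm, lying along its y axis; near its centre.
- comb_mid (a point): Bystander: beige plastic comb, 160 x 35 x 6 mm, lying along its y axis; its centre.
- dish_mid (a point): Bystander: white ceramic soap dish with a bar of soap, 120 x 85 x 30 mm; its centre.
- lotion_mid (a point): Bystander: white lotion bottle, 56 mm wide, 150 mm tall; its centre.

How it is judged:
On the way, in this order (a step that is already met when the one before it is completed fails the run):
1. the pump knob is pushed fully down (value of joint pump above 0.0145 m), for 0.05 s.
2. the pump knob has come back up and the cap is clicked onto the stud (z of cap_mid in the frame of stud_tip below -0.004 m and horizontal distance between cap_mid and stud_tip below 0.004 m and angle between cap_mid's own z axis and vertical below 0.12 rad and value of joint pump below 0.003 m), for 0.2 s.
At the end, for the whole second after the job is handed in: The cap is clicked onto the stud (its centre more than 4 mm below the stud's tip, within 4 mm of its axis, tilted less than 0.12 rad), the fingers still press it so that it bears on the washer with more than 5 N, and the pump knob is up (within 3 mm) (all of step 2 and contact force between cap and seal above 5 N and contact force between the fingers and cap above 2 N); the arm keeps its last pose, push and grip.
It fails at once if a bystander is moved more than 30 mm (distance of any of case_mid, tumbler_mid, jar_mid, file_mid, comb_mid, dish_mid, lotion_mid from where it was at the start of the episode above 0.03 m).
It also fails if it takes over 51 s, if anything falls off the work surface, if the arm or the gripper's body presses on something with over 40 N, if the wrist force passes 120 N, or if a joint passes its speed limit or range.

ROBOT

A 7-joint arm with a two-finger parallel gripper is mounted at the origin on the work surface. World frame = base frame: x ahead of the robot, y to its left, z up, the work surface at z = 0. Lengths are in m, angles in rad, forces in N, time in s.
With the tool pointing down it reaches from about 0.4 to 0.85 m from the base axis. Payload 10.4 kg.
Tool frame: the origin (TCP) lies between the finger pads; the fingertips stand ahead of it and the grasp point (between the pads) lies 3 mm ahead of it (r.tips_ahead is the z of the fingertips in the tool frame, in m); z points along the fingers, y is the line along which they close (so a half turn about z gives the same grasp; the last joint's range is limited). The gripper opens to 87 mm and grips with 3 to 60 N. Pads are 19 mm wide; open, the fingers measure 117 mm over their backs; the gripper's body (75 mm by 190 mm) begins 51 mm behind the grasp point.
Start: joints at [-1.263, 0.332, -0.065, 1.46, 0.022, 1.35, -0.088], TCP at [0.203, 0.591, 0.245] pointing down, gripper open.
Joint ranges: [-2.6, 2.6], [-0.5, 2.12], [-1.47, 1.34], [0.16, 2.42], [-1.27, 4.41], [0.06, 2.06], [-2.6, 2.6]. Speed limits (rad/s): [2.22, 2.22, 2.79, 2.79, 3.14, 3.14, 3.14].

INTERFACE

Orientations are given as a unit quaternion [x, y, z, w].
In Python, from bench import telemetry, camera, get_calibration, r gives the robot as it stands.
- The arm moves only by the tool drive_tool, never from a script. Its argument "series" is one flat list of numbers, 7 for each row, row after row: the turn, a rotation vector about the tool's x, y, z in units of 5 degrees (1.0 is 5 degrees), then the shift along the tool's x, y, z in units of 40 mm (1.0 is 40 mm), then the opening, from -1 (shut) to 1 (fully open). A call has 1 to 10 rows; each row is the pose to reach, as a shift and turn from the pose commanded when the call began, along the tool's axes at that moment; what a row does not reach only later rows make up. A row lasts 1/12 s, in which the tool goes at most 41.7 mm and 7.16 degrees, less where a joint would pass 70% of its speed; a pose out of reach is approached as far as the arm can. A call with a gripper value outside its range is refused whole. The fingers move at their own pace and stop on an object; "grip_force" is the grip in N (left out, the last holds). Time passes only in rows, so rows that repeat a pose let the fingers close. It gives the time, the measured TCP pose, the force, the opening and the grip force at its end, in the units of the state.
- telemetry.read_state(): the state, without advancing time (a new reading comes with each control period).
- camera(name): name is "side" or "top"; returns the picture (420x560x3 uint8, red, green, blue); there is no depth.
- get_calibration(name): a dict with "fovy" (degrees; the focal length in pixels is half the picture's height over the tangent of half this angle, whatever the lens; pixels are square), "cx", "cy" (the principal point, pixels), "xyz" and "rotation" of the camera in the world. Camera axes: x right, y up, looking along -z (the intrinsics and any distortion apply to the point x, -y, -z); pixel columns grow to the right and rows downward; lengths in m; the calibration is good to about 2 mm. A picture is of the moment at which its call begins. get_calibration takes no time and is no camera call.
- r.close_job(): hands the job in; it is judged then, once.
The state is a dict: "time": time; "joint_positions": joint angles; "joint_vel": joint speeds; "joint_torque": joint torques, N m; "ee_pos": TCP position; "eef_rot": TCP orientation; "ft_force": force on the tool from outside, world axes, zero at the start; "torque": the same for the moment, N m; "width": finger opening in m; "grip_force": force on a finger pad.
Only numpy, scipy, OpenCV 4.12 (cv2) and the standard library are available. Lean on these libraries where they do the work, as an engineer would, in place of code of your own. Each camera call takes 0.05 s, during which the arm holds its last target. There are 200 camera calls.

## Working session

There is one attempt and no reset: what is moved stays moved. The work goes in short steps, Python scripts to look and compute and a tool call to move; the robot and the scene stay as the last step left them, time stands still between calls to the robot, and variables do not carry over. Pictures are saved under pics/ and viewed, at most 10 in all, crops included, and the job is handed in when it is done.

Besides the shell and the picture viewer there is one more tool, called after "Request:" as name(argument=value, ...) on one line, values as JSON. drive_tool: Moves the arm, as the interface text tells. Its arguments: {"type":"object","properties":{"series":{"type":"array"},"grip_force":{"type":"number"}},"required":["series"]}

```bash
mkdir -p pics; ls; python3 - <<'E'
from bench import telemetry, camera, get_calibration, r
import cv2
for n in("side","top"):
    print(n,get_calibration(n)); cv2.imwrite(f"pics/{n}0.png",camera(n)[:,:,::-1])
s=telemetry.read_state();print(s,r.tips_ahead)
E
```

```text
pics
side {'fovy': 51.559593183202544, 'cx': 272.59352144840534, 'cy': 211.66928890413945, 'xyz': array([ 0.25392361, -0.84163562,  0.65290589]), 'rotation': array([ 0.46948308, -0.08337819, -0.16671732,  0.86304059])}
top {'fovy': 48.631743455230016, 'cx': 285.0205979838932, 'cy': 209.26719809814992, 'xyz': array([ 0.33919462, -0.0066633 ,  1.40475652]), 'rotation': array([-0.05960819,  0.0582038 ,  0.70620205, -0.70309163])}
{'time': 0.1, 'joint_positions': array([-1.26260939,  0.3328026 , -0.06470365,  1.46087275,  0.02161008,
        1.34991497, -0.0885148 ]), 'joint_vel': array([-0.00021651, -0.00261881,  0.00063469, -0.00349125, -0.00050064,
        0.00040053,  0.00210574]), 'joint_torque': array([ 1.31950037e-03, -6.24541783e+01,  2.44976452e-02, -3.90719140e+01,
       -6.13578921e-02,  3.65520478e-02,  6.63198512e-05]), 'ee_pos': array([0.2028887 , 0.59080258, 0.24382993]), 'eef_rot': array([ 1.64635272e-01,  9.86354299e-01, -6.46798898e-04, -7.30189645e-05]), 'ft_force': array([-0.06661642, -0.50997072,  0.40033149]), 'torque': array([-0.03316897, -0.05930973, -0.01856683]), 'grip_force': 0.0, 'width': 0.08731113330426701} 0.022
```

View pics/top0.png

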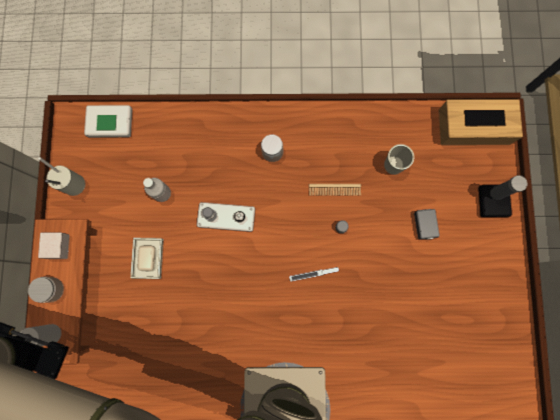

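View pics/side0.png

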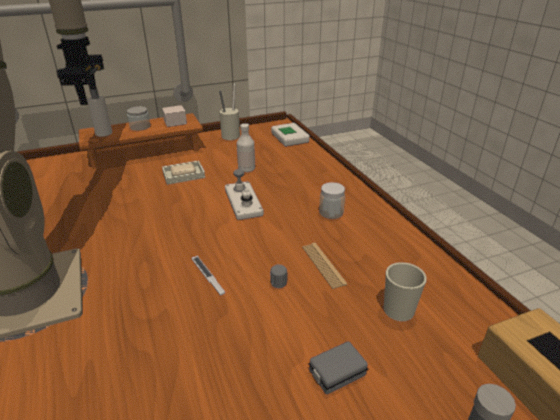

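Top view: the blower is at about (226,216), with its knob at (208,213) and stud at (239,216), and the loose cap is at (341,227). In the side view the stud is near (246,198), the knob at (239,176) and the cap at (279,276). Next I'll enlarge these areas to measure them.

```bash
cat > h.py <<'E'
import numpy as np, cv2
from scipy.spatial.transform import Rotation as R
from bench import telemetry, camera, get_calibration, r
def cal(n):
    c=get_calibration(n); return c,210/np.tan(np.radians(c['fovy'])/2),R.from_quat(c['rotation'])
def ray(n,u,v):
    c,f,q=cal(n); return c['xyz'],q.apply([(u-c['cx'])/f,-(v-c['cy'])/f,-1])
def plane(n,u,v,z):
    o,d=ray(n,u,v); return o+d*(z-o[2])/d[2]
def proj(n,p):
    c,f,q=cal(n); x=q.inv().apply(np.asarray(p)-c['xyz']); return c['cx']-f*x[0]/x[2],c['cy']+f*x[1]/x[2]
def tri(a,b):
    (o,d),(p,e)=ray("top",*a),ray("side",*b)
    s=np.linalg.lstsq(np.c_[d,-e],p-o,rcond=None)[0]; x,y=o+s[0]*d,p+s[1]*e
    return (x+y)/2,np.linalg.norm(x-y)
E
python3 - <<'E'
from h import *
t=cv2.imread("pics/top0.png");s=cv2.imread("pics/side0.png")
def crop(im,x,y,w,h,k): return cv2.resize(im[y:y+h,x:x+w],None,fx=k,fy=k,interpolation=cv2.INTER_CUBIC)
A=crop(t,190,195,72,45,7);B=crop(t,325,210,36,36,7)[:252];C=crop(s,215,160,60,70,4);D=crop(s,260,255,40,45,5)
o=np.zeros((600,800,3),np.uint8)
o[:315,:504]=A;o[:252,520:772]=B;o[318:598,:240]=C;o[318:543,300:500]=D
cv2.imwrite("pics/crop.png",o)
print(plane("top",341,227,.04),plane("top",208,213,.08),plane("top",239,216,.07),plane("top",226,217,.022))
E
```

```text
[ 0.51502811 -0.16979238  0.04      ] [0.55234314 0.21796767 0.08      ] [0.54470838 0.12933732 0.07      ] [0.54923342 0.17332456 0.022     ]
```

View pics/crop.png

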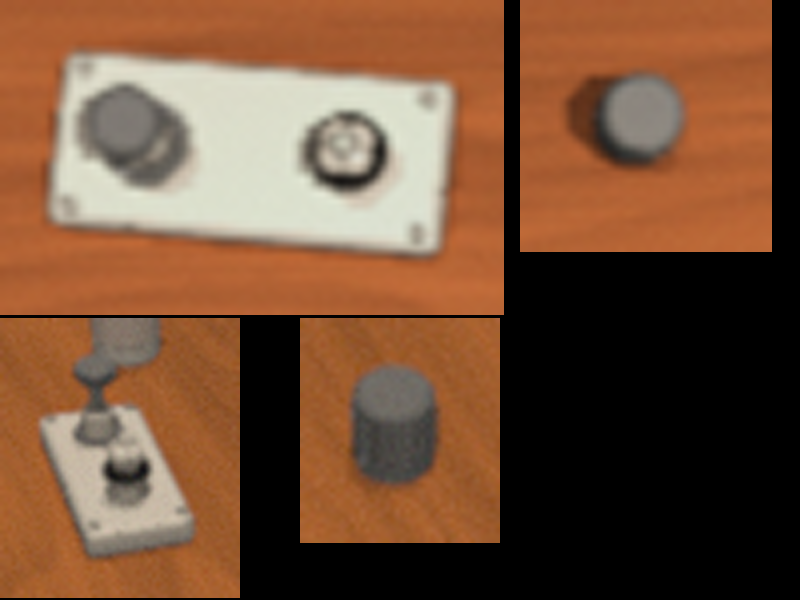

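The crops show the stud tip at about top (238.6,215.3), the seal ring at (239.0,216.3), the knob top at (207.0,211.7) and the cap top at (342.1,225.8). In the side view the cap top is at (278.9,269.6), the knob at (238.6,171.5) and the stud tip at (246,190). I'll refine the base from its mask and cross-check the points between the two views.

```bash
python3 - <<'E'
from h import *
t=cv2.imread("pics/top0.png")
hsv=cv2.cvtColor(t,cv2.COLOR_BGR2HSV)
m=((hsv[...,1]<90)).astype(np.uint8)*255   # non-wood
w=np.zeros_like(m);w[195:240,190:262]=m[195:240,190:262]
c=max(cv2.findContours(w,0,cv2.CHAIN_APPROX_NONE)[0],key=cv2.contourArea)[:,0]
P=np.array([plane("top",u,v,.022)[:2] for u,v in c],np.float32)
(cx,cy),(a,b),th=cv2.minAreaRect(P);box=cv2.boxPoints(((cx,cy),(a,b),th))
e=max((box[1]-box[0],box[2]-box[1]),key=np.linalg.norm);e/=np.linalg.norm(e)
print("base",cx,cy,a,b)
k=plane("top",207.0,211.7,.08);s=plane("top",238.6,215.3,.07);se=plane("top",239.0,216.3,.046)
e=e if e@(s-k)[:2]>0 else -e
print("axis",e,"stud/knob from base",np.array([cx,cy])+.045*e,np.array([cx,cy])-.045*e)
print("knob",k,"tip",s,"seal",se,"d",np.linalg.norm((s-k)[:2]))
print("capTop",plane("top",342.07,225.8,.04))
w=np.zeros_like(m);w[215:240,325:361]=((hsv[...,1]<70)&(hsv[...,2]>75))[215:240,325:361]
M=cv2.moments(w,True);print("cap mask",M['m00'],M['m10']/M['m00'],M['m01']/M['m00'])
for n,a,b in(("cap",(342.07,225.8),(278.9,269.6)),("knob",(207,211.7),(238.6,171.5)),("tip",(238.6,215.3),(246,190))): print(n,*tri(a,b))
s=telemetry.read_state();q=R.from_quat(s['eef_rot']);print(q.as_matrix().round(3),s['time'])
E
```

```text
base 0.5512309074401855 0.17477943003177643 0.17001932859420776 0.0763842985033989
axis [-0.09029287 -0.9959153 ] stud/knob from base [0.54716773 0.12996324] [0.55529409 0.21959562]
knob [0.55616051 0.22094661 0.08      ] tip [0.54677216 0.13052544 0.07      ] seal [0.54750595 0.13177174 0.046     ] d 0.09090725534072855
capTop [ 0.51859154 -0.17304448  0.04      ]
cap mask 101.0 341.970297029703 225.84158415841586
cap [ 0.5209399  -0.17407714  0.03532251] 0.0035443480590173723
knob [0.55863052 0.22165844 0.07415154] 0.0030565452385620147
tip [0.54954417 0.13076263 0.06397813] 0.003718172084436113
[[-0.946  0.325 -0.   ]
 [ 0.325  0.946 -0.001]
 [-0.    -0.001 -1.   ]] 0.1
```

Request:
drive_tool(series=[0,0,0,-0.33,-0.95,0,-1,0,0,0,-0.65,-1.9,0,-1,0,0,0,-0.98,-2.84,0,-1,0,0,0,-1.3,-3.78,0,-1,0,0,0,-1.63,-4.73,0,-1,0,0,0,-2.6,-4.85,0,-1,0,0,0,-3.57,-4.96,0,-1,0,0,0,-4.54,-5.08,0,-1,0,0,0,-5.52,-5.2,0,-1,0,0,0,-6.5,-5.31,0,-1], grip_force=20)

```text
time: 0.93
ee_pos: [0.3813, 0.3044, 0.2446]
eef_rot: [0.165, 0.986, 0.0, 0.0]
ft_force: [0.3, 1.5, 0.6]
width: 0.0282
grip_force: 0.0
```

Request:
drive_tool(series=[0,0,0,-0.97,-0.12,0,-1,0,0,0,-1.94,-0.24,0,-1,0,0,0,-2.91,-0.36,0,-1,0,0,0,-3.88,-0.47,0,-1,0,0,0,-4.85,-0.59,0,-1,0,0,0,-4.85,-0.59,1,-1,0,0,0,-4.85,-0.59,2,-1,0,0,0,-4.85,-0.59,2.3,-1,0,0,0,-4.85,-0.59,2.3,-1,0,0,0,-4.85,-0.59,2.3,-1])

```text
time: 1.77
ee_pos: [0.5556, 0.2209, 0.1534]
eef_rot: [0.164, 0.986, -0.0, -0.0]
ft_force: [-0.0, 0.7, 0.9]
width: 0.0006
grip_force: 0.0
```

```bash
python3 - <<'E'
from h import *
s=telemetry.read_state();p=s['ee_pos'];q=R.from_quat(s['eef_rot']);print(s['time'],p,q.as_matrix().round(3),s['ft_force'],s['width'],s['joint_positions'].round(2))
S=camera("side");T=camera("top")
print("tip px",proj("side",q.apply([0,0,.022])+p),proj("top",q.apply([0,0,.022])+p))
k=[.5555,.2205,.08];print(proj("side",k),q.inv().apply(np.array([.5555,.2205,.08])-q.apply([0,0,.022])-p)/.04)
a=cv2.resize(S[120:220,190:290,::-1],None,fx=4,fy=4,interpolation=2);b=cv2.resize(T[170:270,160:260,::-1],None,fx=4,fy=4,interpolation=2)
cv2.imwrite("pics/c2.png",np.hstack([a,b]))
E
```

```text
1.7667 [0.5555714  0.22086271 0.1533558 ] [[-0.946  0.324 -0.   ]
 [ 0.324  0.946 -0.   ]
 [ 0.    -0.    -1.   ]] [-0.01043541  0.73216391  0.86950427] 0.0005916292134037254 [-0.74  0.35  0.35  1.67 -0.13  1.15  0.88]
tip px (np.float64(235.95235170894068), np.float64(153.61346429250727)) (np.float64(203.92413804976061), np.float64(208.94042438481983))
(np.float64(237.0292320681394), np.float64(170.1496162780558)) [-0.00190683 -0.00879793  1.28389609]
```

View pics/c2.png

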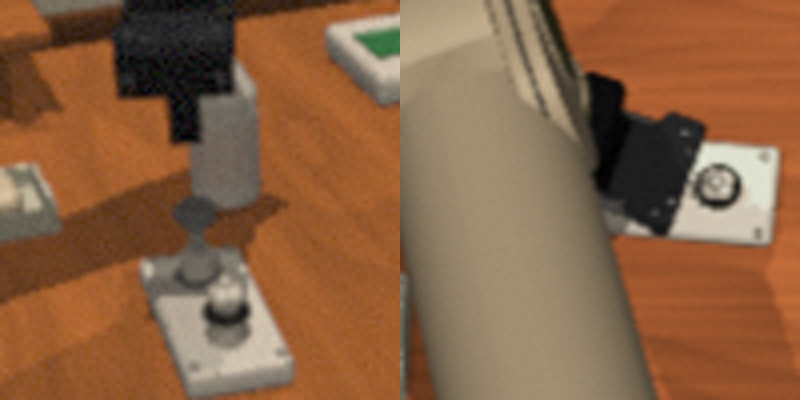

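The fingertips at side (236,155) sit above the knob at (239,172), a few mm off-centre, which is well inside its 16 mm radius. I'll press it now.

Request:
drive_tool(series=[0,0,0,-0.04,0.02,0.6,-1,0,0,0,-0.04,0.02,1.1,-1,0,0,0,-0.04,0.02,1.25,-1,0,0,0,-0.04,0.02,1.4,-1,0,0,0,-0.04,0.02,1.55,-1,0,0,0,-0.04,0.02,1.65,-1,0,0,0,-0.04,0.02,1.7,-1,0,0,0,-0.04,0.02,1.7,-1,0,0,0,-0.04,0.02,1.7,-1])

```text
time: 2.62
ee_pos: [0.558, 0.2213, 0.087]
eef_rot: [0.165, 0.986, 0.001, 0.001]
ft_force: [-5.5, -1.4, 9.6]
width: 0.0007
grip_force: 4.7
```

Request:
drive_tool(series=[0,0,0,0,0,0.05,-1,0,0,0,0,0,0.1,-1,0,0,0,0,0,0.12,-1,0,0,0,0,0,0.12,-1,0,0,0,0,0,0.12,-1])

```text
time: 3.03
ee_pos: [0.5584, 0.2214, 0.0861]
eef_rot: [0.165, 0.986, 0.002, 0.001]
ft_force: [-22.2, -7.8, 46.6]
width: 0.0006
grip_force: 22.9
```

Request:
drive_tool(series=[0,0,0,0,0,-0.7,-1,0,0,0,0,0,-1.6,-1,0,0,0,0,0,-2.5,-1,0,0,0,0,0,-3,0,0,0,0,-0.24,-1,-3,1,0,0,0,-0.47,-2,-3,1,0,0,0,-0.71,-3,-3,1,0,0,0,-0.95,-4,-3,1,0,0,0,-1.18,-5,-3,1,0,0,0,-1.42,-6,-3,1])

```text
time: 3.87
ee_pos: [0.5335, -0.0266, 0.2018]
eef_rot: [0.165, 0.986, 0.001, 0.002]
ft_force: [1.1, -0.3, 0.4]
width: 0.0392
grip_force: 0.0
```

Request:
drive_tool(series=[0,0,0,-0.24,-1,0,1,0,0,0,-0.48,-2,0,1,0,0,0,-0.7,-3,0,1,0,0,0,-0.86,-3.63,0,1,0,0,0,-0.86,-3.63,1,1,0,0,0,-0.86,-3.63,2,1,0,0,0,-0.86,-3.63,2,1,0,0,0,-0.86,-3.63,2,1])

```text
time: 4.53
ee_pos: [0.5182, -0.173, 0.1202]
eef_rot: [0.165, 0.986, -0.0, -0.001]
ft_force: [0.7, -0.2, -0.2]
width: 0.0854
grip_force: 0.0
```

```bash
python3 - <<'E'
from h import *
s=telemetry.read_state();p=s['ee_pos'];q=R.from_quat(s['eef_rot']);print(s['time'],p,q.as_matrix().round(3),s['ft_force'],s['width'])
S=camera("side");T=camera("top")
for n in("side","top"):print("tcp px",n,proj(n,q.apply([0,0,.022])+p),"cap",proj(n,[.5186,-.173,.04]))
print("to cap, units",q.inv().apply(np.array([.5186,-.173,.028])-q.apply([0,0,.003])-p)/.04)
a=cv2.resize(S[190:310,220:340,::-1],None,fx=4,fy=4,interpolation=2);b=cv2.resize(T[165:265,190:270,::-1],None,fx=4,fy=4,interpolation=2)
o=np.zeros((480,800,3),np.uint8);o[:,:480]=a;o[:400,480:]=b
cv2.imwrite("pics/c3.png",o)
E
```

```text
4.5333 [ 0.5182294  -0.17304458  0.12018867] [[-0.946  0.325 -0.002]
 [ 0.325  0.946  0.   ]
 [ 0.002 -0.    -1.   ]] [ 0.70683098 -0.22002974 -0.17695288] 0.08542651258671363
tcp px side (np.float64(276.51243501486795), np.float64(246.68774680687238)) cap (np.float64(276.8915296811558), np.float64(268.07887978851534))
tcp px top (np.float64(344.50780548363826), np.float64(223.2544655978851)) cap (np.float64(342.05489515903537), np.float64(225.7972310105725))
to cap, units [-0.01276526  0.00507299  2.22969468]
```

View pics/c3.png

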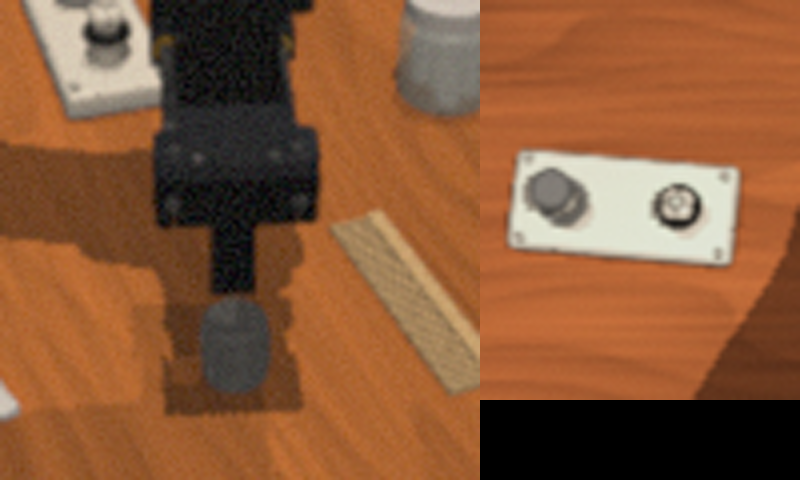

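The near finger is at side (278,262) and the cap at (279,276). The knob is back up in the top view. I'll check the finger's predicted pixel to find the camera bias.

```bash
python3 - <<'E'
from h import *
s=telemetry.read_state();p=s['ee_pos'];q=R.from_quat(s['eef_rot'])
for y in(-.0435,-.058):print(proj("side",p+q.apply([0,y,.022])))
a=proj("side",[.5186,-.173,.04])
for d in np.eye(3)[:2]*.01: print(np.subtract(proj("side",np.array([.5186,-.173,.04])+d),a))
E
```

```text
(np.float64(278.65751436182677), np.float64(258.9508280336723))
(np.float64(279.0712978989864), np.float64(263.6368664146319))
[ 4.29042512 -1.1492761 ]
[-1.72019697 -2.78472212]
```

Request:
drive_tool(series=[0,0,0,-0.08,0.03,0.6,1,0,0,0,-0.08,0.03,1.2,1,0,0,0,-0.08,0.03,1.8,1,0,0,0,-0.08,0.03,2.2,1,0,0,0,-0.08,0.03,2.2,1,0,0,0,-0.08,0.03,2.2,-0.3,0,0,0,-0.08,0.03,2.2,-1,0,0,0,-0.08,0.03,2.2,-1,0,0,0,-0.08,0.03,2.2,-1,0,0,0,-0.08,0.03,2.2,-1], grip_force=30)

```text
time: 5.47
ee_pos: [0.5227, -0.1731, 0.0327]
eef_rot: [0.165, 0.986, 0.0, 0.001]
ft_force: [0.6, 0.4, -0.2]
width: 0.0616
grip_force: 0.0
```

Request:
drive_tool(series=[0,0,0,0,0,0,-1,0,0,0,0,0,0,-1,0,0,0,0,0,0,-1,0,0,0,0,0,0,-1], grip_force=40)

```text
time: 5.8
ee_pos: [0.522, -0.1731, 0.0317]
eef_rot: [0.165, 0.986, 0.0, -0.0]
ft_force: [0.4, 0.2, 1.5]
width: 0.0354
grip_force: 39.7
```

Request:
drive_tool(series=[0,0,0,0,0,-0.5,-1,0,0,0,0,0,-1.3,-1,0,0,0,0,0,-2.2,-1,0,0,0,0,0,-3,-1,0,0,0,0.2,0.8,-3,-1,0,0,0,0.41,1.7,-3,-1,0,0,0,0.63,2.6,-3,-1,0,0,0,0.85,3.5,-3,-1,0,0,0,1.07,4.4,-3,-1,0,0,0,1.29,5.3,-3,-1])

```text
time: 6.63
ee_pos: [0.5419, 0.0459, 0.1518]
eef_rot: [0.165, 0.986, 0.0, 0.0]
ft_force: [1.3, 0.0, -0.4]
width: 0.035
grip_force: 40.0
```

Request:
drive_tool(series=[0,0,0,0.2,0.8,0,-1,0,0,0,0.4,1.6,0,-1,0,0,0,0.51,2.11,0,-1,0,0,0,0.51,2.11,0.4,-1,0,0,0,0.51,2.11,0.8,-1,0,0,0,0.51,2.11,0.8,-1,0,0,0,0.51,2.11,0.8,-1])

```text
time: 7.22
ee_pos: [0.5497, 0.1301, 0.1192]
eef_rot: [0.165, 0.986, -0.001, -0.001]
ft_force: [0.1, -0.3, 0.4]
width: 0.035
grip_force: 40.0
```

```bash
python3 - <<'E'
from h import *
s=telemetry.read_state();p=s['ee_pos'];q=R.from_quat(s['eef_rot']);print(s['time'],p,q.as_matrix().round(3),s['ft_force'],s['width'])
S=camera("side");T=camera("top")
for z in(-.0083,.0317):print("cap top/mouth px",proj("side",p+[0,0,-z]))
print("tip",proj("side",[.547,.1305,.07]),proj("side",[.550,.1305,.07]))
a=cv2.resize(S[140:220,205:285,::-1],None,fx=7,fy=7,interpolation=2)
cv2.imwrite("pics/c4.png",a)
E
```

```text
7.2167 [0.54967114 0.13013998 0.11923713] [[-0.946  0.325 -0.002]
 [ 0.325  0.946 -0.001]
 [ 0.001 -0.001 -1.   ]] [ 0.14363446 -0.27807246  0.38822409] 0.034989321197346435
cap top/mouth px (np.float64(244.30477539244566), np.float64(169.18712031647738))
cap top/mouth px (np.float64(245.0274332695418), np.float64(182.58006545657662))
tip (np.float64(244.34814867625627), np.float64(188.42461245119557)) (np.float64(245.40951360395468), np.float64(188.20852937522108))
```

View pics/c4.png

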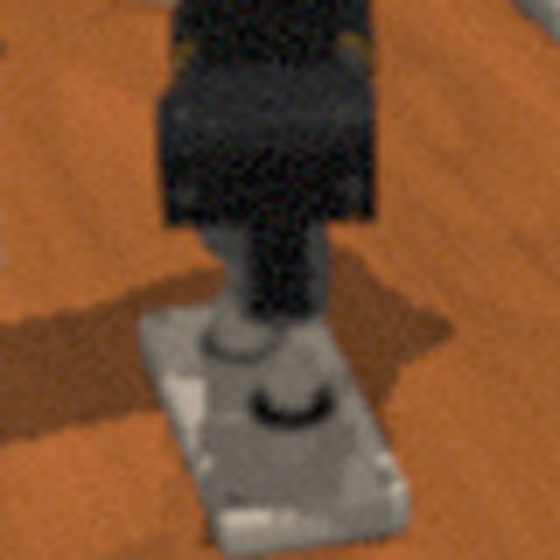

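The cap (centre about side (245,182)) lines up with the seal ring (centre about (246.5,196)) to within about 1 px once perspective is allowed for. Going down.

Request:
drive_tool(series=[0,0,0,0,0,0.2,-1,0,0,0,0,0,0.4,-1,0,0,0,0,0,0.55,-1,0,0,0,0,0,0.6,-1,0,0,0,0,0,0.6,-1])

```text
time: 7.73
ee_pos: [0.5499, 0.1305, 0.095]
eef_rot: [0.165, 0.986, -0.0, -0.0]
ft_force: [-0.1, 0.2, -0.7]
width: 0.0351
grip_force: 40.0
```

Request:
drive_tool(series=[0,0,0,0,0,0.06,-1,0,0,0,0,0,0.12,-1,0,0,0,0,0,0.15,-1,0,0,0,0,0,0.15,-1])

```text
time: 8.07
ee_pos: [0.5514, 0.1313, 0.0911]
eef_rot: [0.165, 0.986, 0.001, 0.001]
ft_force: [-1.8, 0.7, 11.0]
width: 0.0353
grip_force: 40.0
```

Request:
drive_tool(series=[0,0,0,0,0,0.06,-1,0,0,0,0,0,0.12,-1,0,0,0,0,0,0.18,-1,0,0,0,0,0,0.22,-1,0,0,0,0,0,0.22,-1,0,0,0,0,0,0.22,-1], grip_force=55)

```text
time: 8.57
ee_pos: [0.5502, 0.1311, 0.0797]
eef_rot: [0.164, 0.986, 0.0, 0.0]
ft_force: [7.9, 3.9, -13.8]
width: 0.0349
grip_force: 55.0
```

Request:
drive_tool(series=[0,0,0,0,0,0.05,-1,0,0,0,0,0,0.1,-1,0,0,0,0,0,0.12,-1,0,0,0,0,0,0.12,-1,0,0,0,0,0,0.12,-1])

```text
time: 8.98
ee_pos: [0.5503, 0.1309, 0.0765]
eef_rot: [0.165, 0.986, 0.0, -0.0]
ft_force: [-0.3, 2.4, 4.6]
width: 0.0347
grip_force: 55.0
```

Request:
drive_tool(series=[0,0,0,0,0,0.02,-1,0,0,0,0,0,0.04,-1,0,0,0,0,0,0.04,-1,0,0,0,0,0,0.04,-1,0,0,0,0,0,0.04,-1])

```text
time: 9.4
ee_pos: [0.5503, 0.1308, 0.0754]
eef_rot: [0.165, 0.986, 0.0, -0.0]
ft_force: [-2.3, 1.8, 10.3]
width: 0.0346
grip_force: 55.0
```

```bash
python3 - <<'E'
from h import *
S=camera("side");s=telemetry.read_state();print(s['time'],s['ee_pos'],s['ft_force'],s['grip_force'])
cv2.imwrite("pics/c5.png",cv2.resize(S[140:220,205:285,::-1],None,fx=7,fy=7,interpolation=2))
E
```

```text
9.45 [0.55032354 0.13088274 0.07543248] [-2.91291759  0.85302062 10.27329057] 55.001921307557495
```

View pics/c5.png

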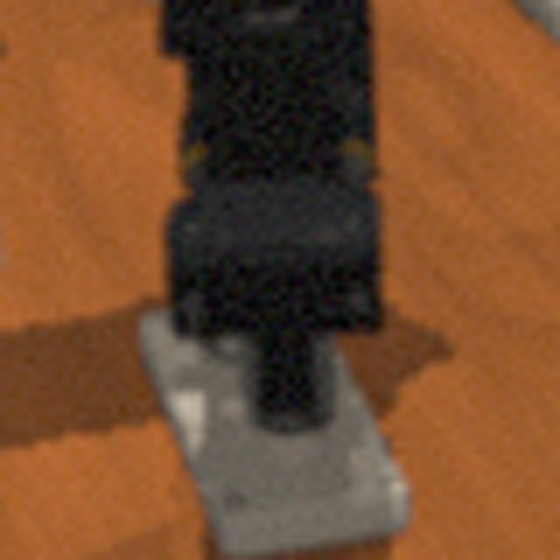

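The cap is seated over the washer, with its lower edge at about side (247,201). The force is 10.3 N and the gripper body is about 43 mm above the knob top. I'm handing it in.

```bash
python3 -c "
from bench import r
print(r.close_job())"
```

```text
the job is handed in; nothing more can be done
None
```

I pushed the pump knob fully down and it came back up, then clicked the cap onto the stud and handed the job in while still pressing it on the washer with about 10 N; no verdict came back.

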